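# Complete the crucible carrier and lift it with the sprung tongs

### The arm

A 6-joint arm with a two-finger parallel gripper is mounted at the origin on a cart in front of the work surface, level with it; the furniture and walls round the work are solid. World frame = base frame: x ahead of the robot, y to its left, z up, the work surface at z = 0. Lengths are in mm, angles in rad, forces in N, time in s.
With the tool pointing down it reaches from about 375 to 975 mm from the base axis. Payload 3.8 kg.
Tool frame: the origin (TCP) lies on the centre line of the jaws, within the pads' length; the fingertips stand env.nose_length ahead of it and the grasp point (between the pads) lies 5 mm behind it (env.nose_length is the distance from the TCP to the fingertips, in mm); z points along the fingers, y is the line along which they close (so a half turn about z gives the same grasp; the last joint's range is limited). The gripper opens to 88 mm and grips with 3 to 60 N. Pads are 18 mm wide; open, the fingers measure 123 mm over their backs; the gripper's body (75 mm by 187 mm) begins 45 mm behind the grasp point.
Start: joints at [-1.165, 0.264, 1.604, -0, 1.274, -0.037], TCP at [289.212, -609.897, 252.706] pointing down, gripper open.
Joint ranges: [-2.63, 2.63], [-0.94, 2.18], [0.31, 2.57], [-1.31, 4.45], [0, 2.66], [-2.55, 2.55]. Speed limits (rad/s): [2.57, 2.57, 3.14, 3.14, 3.14, 3.14].

### API

Orientations are given as a unit quaternion [w, x, y, z].
In Python, from plant import env, solver, sense, vision gives the robot as it stands. Calls block until the motion is done:
- env.movep(position, orientation): joint-space move of the TCP to a pose.
- env.move_straight(position, v=150, rotation=None, force_limit=None): straight line of the TCP; rotation=None keeps the orientation; v is the mean speed in mm/s. With force_limit (N) it stops when the force on the tool has changed by that much, and returns True; else False.
- env.goto_joints(angles): joint-space move.
- env.grip(opening): opening from 0.0 (shut) to 1.0 (fully open); the grip force is fixed at half the most; returns when the fingers have stopped.
- env.hold(seconds).
- solver.ik(position, orientation): joint angles nearest the present ones, or None.
- sense(): the state.
- vision.grab_frame(name): name is "scene" or "top"; returns the picture (420x560x3 uint8, red, green, blue); there is no depth.
- vision.camera_params(name): a dict with "fx", "fy", "cx", "cy" (pixels), "R" (3x3) and "t" (3): a world point X has camera coordinates R X + t. Camera axes: x right, y down, z forward; pixel columns grow to the right and rows downward; lengths in mm; the calibration is good to about 2 mm. A picture is of the moment at which its call begins. camera_params takes no time and is no camera call.
A pose or a line that the arm cannot do raises env.PlanningError and nothing moves.
- env.sign_off(): hands the job in; it is judged then, once.
The state is a dict: "time": time; "joint_positions": joint angles; "qd": joint speeds; "tau": joint torques, N m; "position": TCP position; "eef_rot": TCP orientation; "force": force on the tool from outside, world axes, zero at the start; "ft_torque": the same for the moment, N m; "grip_width": opening from 0.0 (shut) to 1.0 (fully open); "finger_force": force on a finger pad.
Only numpy, scipy, OpenCV 4.12 (cv2) and the standard library are available. Lean on these libraries where they do the work, as an engineer would, in place of code of your own. Each camera call takes 0.05 s, during which the arm holds its last target. There are 200 camera calls.

### The job

Four crucibles go to the burn-out furnace together: put the spare, upright, into the carrier's one empty well and leave the rest of the bench as it is. Then take the sprung tongs by their thumb plates, squeeze them to the marked 14 mm tip gap, slip the tips round the stem under the carrier's knob and lift the full carrier, level, a good 8 cm off the bench. Finish while holding it there, hanging on the tongs alone, the gap steady at the mark.

Things in the scene. Friction and masses are not known exactly. Their poses are not given: they have to be found in the camera images.
- carrier: Round loose steel tray, 112 mm across, 65 g, with four feet, four wells (round collars) and a lifting stem in the middle. Origin: centre of its underside on the bench, z up; any yaw. The stem is 6 mm thick and bare from the crucibles' tops (42 mm above the carrier's underside) to its lifting knob, 28 mm across, at 66 to 76 mm.
- well0 (a point): Middle of the floor of the well in the +x +y quarter of the carrier, 34 mm from its middle, 10 mm above its underside; a seated crucible has its origin here. The collar is 30 mm inside, flared to 34 mm at its mouth, and 10 mm high. Three wells hold crucibles, one (it varies) is empty.
- well1 (a point): Middle of the floor of the well in the -x +y quarter of the carrier, 34 mm from its middle, 10 mm above its underside; a seated crucible has its origin here. The collar is 30 mm inside, flared to 34 mm at its mouth, and 10 mm high. Three wells hold crucibles, one (it varies) is empty.
- well2 (a point): Middle of the floor of the well in the -x -y quarter of the carrier, 34 mm from its middle, 10 mm above its underside; a seated crucible has its origin here. The collar is 30 mm inside, flared to 34 mm at its mouth, and 10 mm high. Three wells hold crucibles, one (it varies) is empty.
- well3 (a point): Middle of the floor of the well in the +x -y quarter of the carrier, 34 mm from its middle, 10 mm above its underside; a seated crucible has its origin here. The collar is 30 mm inside, flared to 34 mm at its mouth, and 10 mm high. Three wells hold crucibles, one (it varies) is empty.
- knob_underside (a point): On the stem's axis at the flat underside of the lifting knob, 66 mm above the carrier's underside: the tongs' tip bars lift here, one each side of the stem.
- crucible0: White ceramic crucible, a straight round cup with a bevelled foot, 26 mm across, 32 mm tall, 12 g, already standing in one of the carrier's wells (which one varies). Origin at the centre of its underside, z up out of its mouth.
- crucible1: White ceramic crucible, a straight round cup with a bevelled foot, 26 mm across, 32 mm tall, 12 g, already standing in one of the carrier's wells (which one varies). Origin at the centre of its underside, z up out of its mouth.
- crucible2: White ceramic crucible, a straight round cup with a bevelled foot, 26 mm across, 32 mm tall, 12 g, already standing in one of the carrier's wells (which one varies). Origin at the centre of its underside, z up out of its mouth.
- spare_crucible: The spare: an identical crucible (26 mm across, 32 mm tall, 12 g) standing by itself on the bench. Origin at the centre of its underside, z up out of its mouth. Grip it from above across the top 14 mm of its wall.
- tongs: Loose sprung steel tongs (like big tweezers), 190 mm long, 80 g, lying with the arms side by side. Origin on the bench, midway between two grooved thumb plates; x along to the tips, y across the arms, z up. The plates stand at x = 0, 28 mm long, z 0 to 20 mm, 41.5 mm over their outer faces at rest, 32 mm at the marked gap. Joined heel at x = -95 mm.
- tongs_arm (a joint): How far the tongs are squeezed (rad): 0 at rest, tips 31.5 mm apart; 0.10 at the marked gap of 14 mm. Each 0.01 rad takes 1.75 mm off the tip gap and 0.95 mm off the width over the thumb plates. The arms spring apart: about 1.5 N more per mm at the plates, some 15 N at the mark.
- tip_left (a point): Inner face of the left (+y) tip bar, 80 mm ahead of the tongs' origin, 10 mm above the underside. The straight bars run from x = 40 to 91 mm, 5 mm wide, z 7.5 to 12.5 mm, parallel at the marked gap; each ends (x = 87 to 91 mm) in a stop turned up to z = 16 mm. The knob sits on the bars behind the stops: stem at about x = 68 mm.
- tip_right (a point): Inner face of the right tip bar, facing tip_left: their distance is the tip gap.
- pin_ring (a point): Dark ring on the thin guide pin that crosses the arms 26 mm ahead of the thumb plates. The pin is fixed in the left arm and passes out through the right; the ring is level with the right arm's outer face when the tip gap is at the mark (14 mm).
- bench_tape_roll: Bystander: roll of tape, 62 mm across, 19 mm tall; origin at the centre of its underside. Leave it alone.
- bench_tweezers_fine: Bystander: fine tweezers, 112 mm long, 11 mm tall; origin at the centre of its underside. Leave it alone.
- bench_weight_50g: Bystander: small steel knob weight, 20 mm across, 30 mm tall; origin at the centre of its underside. Leave it alone.
- bench_weight_case: Bystander: wooden weight block with three holes, 36 x 85 x 20 mm; origin at the centre of its underside. Leave it alone.
There are look-alikes about, which are no part of the job. What is shaped like the crucible1 but turquoise is not meant.

How it is judged (in metres and radians):
On the way, in this order (a step that is already met when the one before it is completed fails the run):
1. the spare crucible stands upright in the empty well, let go, the other three still in theirs ((distance between crucible0 and well0 below 0.006 m or distance between crucible0 and well1 below 0.006 m or distance between crucible0 and well2 below 0.006 m or distance between crucible0 and well3 below 0.006 m) and (distance between crucible1 and well0 below 0.006 m or distance between crucible1 and well1 below 0.006 m or distance between crucible1 and well2 below 0.006 m or distance between crucible1 and well3 below 0.006 m) and (distance between crucible2 and well0 below 0.006 m or distance between crucible2 and well1 below 0.006 m or distance between crucible2 and well2 below 0.006 m or distance between crucible2 and well3 below 0.006 m) and (distance between spare_crucible and well0 below 0.006 m or distance between spare_crucible and well1 below 0.006 m or distance between spare_crucible and well2 below 0.006 m or distance between spare_crucible and well3 below 0.006 m) and angle between spare_crucible's own z axis and vertical below 0.1 rad and contact force between the fingers and spare_crucible below 0.05 N and height (world z) of carrier below 0.01 m), for 0.2 s.
2. the tongs, held in the fingers at the marked gap, carry the carrier's weight clear of the bench (height (world z) of carrier above 0.02 m and value of joint tongs_arm between 0.083 and 0.117 rad and contact force between tongs and carrier above 0.6 N and contact force between the fingers and carrier below 0.05 N and contact force between the fingers and tongs above 3 N), for 0.2 s.
At the end, for the whole second after the job is handed in: Carrier more than 60 mm above the bench, within 0.2 rad of upright, at rest, hanging on the tongs (over 0.6 N), untouched by the fingers, which press the tongs with over 3 N; tongs' joint steady, 0.083 to 0.117 rad (gap 14 +/- 3 mm); each crucible within 6 mm of seated in a well (height (world z) of carrier above 0.06 m and angle between carrier's own z axis and vertical below 0.2 rad and linear speed of carrier below 0.03 m/s and value of joint tongs_arm between 0.083 and 0.117 rad and velocity of joint tongs_arm between -0.03 and 0.03 rad/s and contact force between tongs and carrier above 0.6 N and contact force between the fingers and carrier below 0.05 N and contact force between the fingers and tongs above 3 N and (distance between crucible0 and well0 below 0.006 m or distance between crucible0 and well1 below 0.006 m or distance between crucible0 and well2 below 0.006 m or distance between crucible0 and well3 below 0.006 m) and (distance between crucible1 and well0 below 0.006 m or distance between crucible1 and well1 below 0.006 m or distance between crucible1 and well2 below 0.006 m or distance between crucible1 and well3 below 0.006 m) and (distance between crucible2 and well0 below 0.006 m or distance between crucible2 and well1 below 0.006 m or distance between crucible2 and well2 below 0.006 m or distance between crucible2 and well3 below 0.006 m) and (distance between spare_crucible and well0 below 0.006 m or distance between spare_crucible and well1 below 0.006 m or distance between spare_crucible and well2 below 0.006 m or distance between spare_crucible and well3 below 0.006 m)); the arm keeps its last pose, push and grip.
It fails at once if the carrier tipped (angle between carrier's own z axis and vertical above 0.5 rad).
It fails at once if the carrier was in the air with the tongs away from the marked gap (height (world z) of carrier above 0.02 m and (value of joint tongs_arm below 0.075 rad or value of joint tongs_arm above 0.125 rad)).
It fails at once if something else on the bench was pushed about (distance of any of bench_tape_roll, bench_tweezers_fine, bench_weight_50g, bench_weight_case from where it was at the start of the episode above 0.03 m).
It also fails if it takes over 67 s, if anything falls off the work surface, if the arm or the gripper's body presses on something with over 40 N, if the wrist force passes 120 N, or if a joint passes its speed limit or range.

## Working session

There is one attempt and no reset: what is moved stays moved. The work goes in short steps, each a Python script; the robot and the scene stay as the last script left them, time stands still between calls to the robot, and variables do not carry over. Pictures are saved under pics/ and viewed, at most 10 in all, crops included, and the job is handed in when it is done.

```bash
ls; mkdir -p pics
python3 - <<'E'
from plant import env, solver, sense, vision
import cv2,numpy as np
for n in("scene","top"):
    f=vision.grab_frame(n); cv2.imwrite(f"pics/{n}0.png",f[...,::-1])
    p=vision.camera_params(n); print(n,{k:np.round(v,3).tolist() for k,v in p.items()}, (-np.array(p["R"]).T@np.array(p["t"])).round(0))
s=sense(); print(s, env.nose_length)
E
```

```text
pics
scene {'fx': 413.161, 'fy': 413.161, 'cx': 276.852, 'cy': 207.72, 'R': [[0.894, -0.448, 0.014], [-0.347, -0.713, -0.609], [0.283, 0.54, -0.793]], 't': [-327.649, 375.449, 711.645]} [ 222. -263.  798.]
top {'fx': 382.596, 'fy': 382.596, 'cx': 279.704, 'cy': 204.036, 'R': [[0.019, -1.0, -0.011], [-0.999, -0.019, -0.048], [0.048, 0.012, -0.999]], 't': [241.299, 511.394, 1058.218]} [ 455.  238. 1084.]
{'time': 0.1, 'joint_positions': array([-1.16489670e+00,  2.64662804e-01,  1.60523207e+00, -2.63452625e-05,
        1.27370887e+00, -3.68939661e-02]), 'qd': array([-0.00184586, -0.00084467, -0.0052344 , -0.00052518,  0.00143848,
       -0.0002407 ]), 'tau': array([ 1.37513467e-05, -5.03620398e+01, -3.58070040e+01,  7.30891060e-02,
        2.33001594e-02, -5.24336099e-05]), 'position': array([ 288.96523182, -609.33796033,  251.52550073]), 'eef_rot': array([-9.86165615e-04,  9.75590332e-01,  2.19596202e-01, -1.96852557e-04]), 'force': array([0.0935173 , 0.21715697, 0.0176657 ]), 'ft_torque': array([0.06600653, 0.00034936, 0.01609472]), 'finger_force': 0.0, 'grip_width': 0.9972749031483815} 14.0
```

View pics/top0.png

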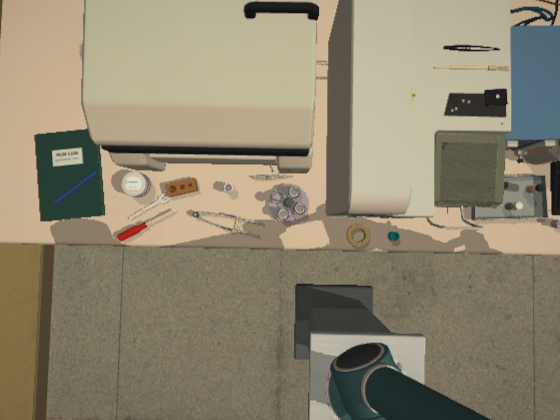

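View pics/scene0.png

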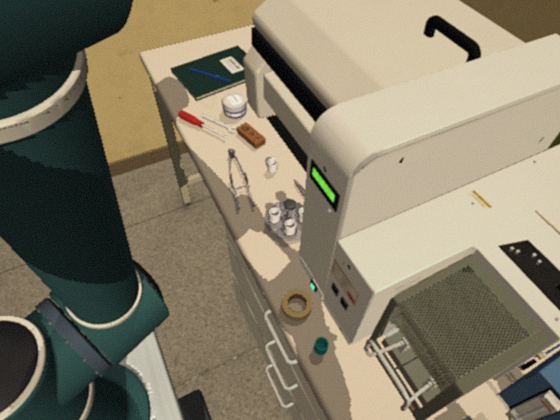

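Run:
```python
import cv2,numpy as np
t=cv2.imread("pics/top0.png");s=cv2.imread("pics/scene0.png")
a=cv2.resize(t[165:245,110:320],None,fx=3.8,fy=3.8,interpolation=cv2.INTER_CUBIC)
b=cv2.resize(s[85:245,170:370],(0,0),fx=1.85,fy=1.85,interpolation=cv2.INTER_CUBIC)
c=np.zeros((a.shape[0]+b.shape[0],800,3),np.uint8);c[:a.shape[0],:a.shape[1]]=a;c[a.shape[0]:,:b.shape[1]]=b
d=cv2.resize(t[215:250,340:410],None,fx=5,fy=5);c[a.shape[0]:a.shape[0]+d.shape[0],400:400+d.shape[1]]=d
cv2.imwrite("pics/c1.png",c[:600]);print(a.shape,b.shape)
```

```text
(304, 798, 3) (296, 370, 3)
```

View pics/c1.png

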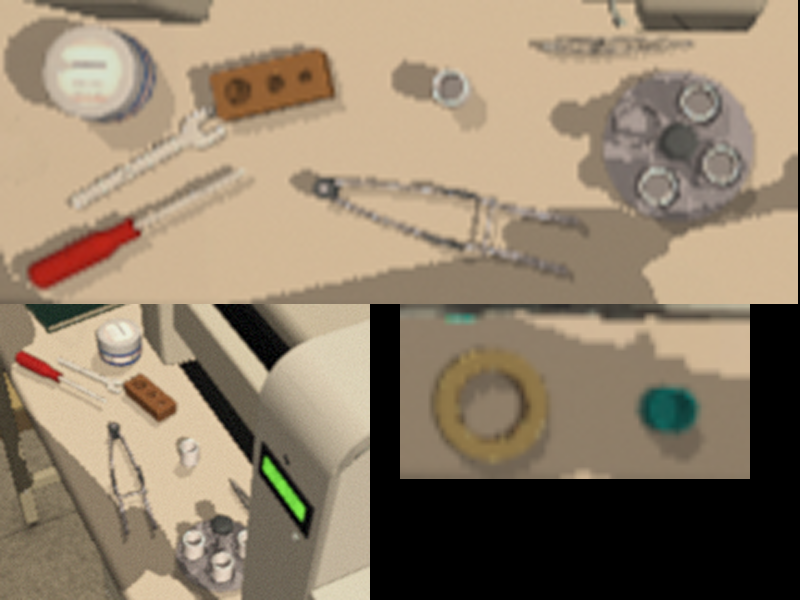

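Spare candidates are the white cup at top px (228,188) and the turquoise cup at (394,236). The white one, alone on the bench, is the spare; turquoise is excluded. In the top view the tongs run from the heel (195,214) to the tips near (262,230). The carrier knob is at about (288,202), and the empty well is up and to its left. Next I'll measure.

```bash
cat > h.py <<'E'
import cv2,numpy as np
from plant import env, solver, sense, vision
P={n:vision.camera_params(n) for n in("top","scene")}
def ray(n,u):
    p=P[n];R=np.array(p["R"]);c=-R.T@np.array(p["t"])
    return c,R.T@np.array([(u[0]-p["cx"])/p["fx"],(u[1]-p["cy"])/p["fy"],1])
def onz(n,u,z):
    c,d=ray(n,u);return c+d*(z-c[2])/d[2]
def proj(n,X):
    p=P[n];q=np.array(p["R"])@np.array(X,float)+np.array(p["t"]);return np.array([p["fx"]*q[0]/q[2]+p["cx"],p["fy"]*q[1]/q[2]+p["cy"]])
def tri(ut,us):
    (a,d),(b,e)=ray("top",ut),ray("scene",us)
    k=np.linalg.lstsq(np.c_[d,-e],b-a,rcond=None)[0];x,y=a+k[0]*d,b+k[1]*e
    return (x+y)/2,np.linalg.norm(x-y)
E
python3 - <<'E'
from h import *
for n,(x0,y0,x1,y1) in {"top":(180,165,320,245),"scene":(220,130,320,250)}.items():
    im=cv2.imread(f"pics/{n}0.png")[y0:y1,x0:x1]
    K=6; b=cv2.resize(im,None,fx=K,fy=K,interpolation=cv2.INTER_CUBIC)
    hsv=cv2.cvtColor(b,cv2.COLOR_BGR2HSV)
    for nm,m in {"white":(hsv[...,1]<45)&(hsv[...,2]>175),"dark":(hsv[...,2]<85)}.items():
        cs,_=cv2.findContours(m.astype(np.uint8),cv2.RETR_EXTERNAL,cv2.CHAIN_APPROX_NONE)
        for c in cs:
            if cv2.contourArea(c)<40:continue
            (u,v),r=cv2.minEnclosingCircle(c);f=lambda q:((q+.5)/K-.5)
            x,y,w,h=cv2.boundingRect(c)
            print(n,nm,"circ",round(f(u)+x0,1),round(f(v)+y0,1),"r",round(r/K,1),"bb",np.round([f(x)+x0,f(y)+y0,w/K,h/K],1))
for r in [(328,215),(228,168),(290,168),(200,245)]: print(r,onz("top",r,0).round())
E
```

```text
top white circ 284.9 216.6 r 1.6 bb [283.8 215.2   2.5   2.8]
top white circ 221.7 214.8 r 1.1 bb [220.6 214.2   2.3   1.2]
top white circ 280.7 210.6 r 2.0 bb [278.9 208.9   3.7   3. ]
top white circ 224.4 189.2 r 1.1 bb [223.8 188.2   1.2   2.2]
top white circ 228.4 187.4 r 5.1 bb [223.6 182.9   9.8   9. ]
top dark circ 197.5 215.1 r 1.4 bb [196.2 213.8   2.3   2.8]
top dark circ 195.7 212.3 r 1.6 bb [194.1 211.9   3.3   1.5]
top dark circ 293.3 208.1 r 2.0 bb [292.6 206.1   1.3   4.2]
top dark circ 287.7 202.1 r 5.1 bb [282.8 197.1   7.8   9.7]
top dark circ 182.2 185.8 r 1.2 bb [181.2 184.9   2.3   1.8]
top dark circ 189.8 184.7 r 1.0 bb [188.9 183.9   2.    1.5]
top dark circ 293.8 170.4 r 14.1 bb [279.8 168.6  28.3   3.8]
scene white circ 290.5 226.8 r 8.4 bb [284.6 218.8  11.5  16.2]
scene white circ 301.5 211.7 r 4.6 bb [298.6 207.1   4.5   9.3]
scene white circ 275.1 214.8 r 8.3 bb [268.8 206.9  11.8  16. ]
scene white circ 249.2 191.3 r 1.1 bb [248.9 190.2   1.    2.3]
scene white circ 242.6 187.2 r 1.2 bb [241.4 186.6   2.5   1. ]
scene white circ 272.7 164.6 r 7.4 bb [267
[... 512 characters left out ...]
216.6   1.7   2. ]
scene dark circ 286.1 215.4 r 3.6 bb [284.4 211.9   4.7   7.2]
scene dark circ 220.5 211.4 r 2.5 bb [219.6 209.1   2.2   4.8]
scene dark circ 252.8 205.3 r 1.0 bb [252.1 204.4   1.8   1.8]
scene dark circ 289.1 204.4 r 6.4 bb [283.2 199.1  12.   10.3]
scene dark circ 245.8 178.6 r 1.9 bb [244.8 176.8   1.8   3.8]
scene dark circ 315.3 174.5 r 16.3 bb [308.8 158.8  10.8  31.7]
scene dark circ 231.3 153.8 r 3.8 bb [228.8 150.9   5.3   6.7]
scene dark circ 246.1 138.2 r 11.3 bb [237.9 130.4  16.5  15.7]
scene dark circ 291.0 150.2 r 25.6 bb [275.8 129.6  32.2  41.3]
(328, 215) [479. 114.   0.]
(228, 168) [608. 401.   0.]
(290, 168) [611. 224.   0.]
(200, 245) [387. 474.   0.]
```

Run:
```python
from h import *
X=onz("top",(228.5,187.4),32);print("spare",X.round(1),"scene proj rim",proj("scene",X).round(1),"mid",proj("scene",X-[0,0,16]).round(1),"obs bb center ~ (272.1,164.6)")
K=onz("top",(287.6,202.0),76);print("knob",K.round(1),"scene mid",proj("scene",K-[0,0,5]).round(1),"obs (289.2,204.2)")
print("tri spare",tri(proj("top",X-[0,0,16]),(272.1,164.6)),"knob",tri(proj("top",K-[0,0,5]),(289.2,204.2)))
im=cv2.imread("pics/top0.png");ps=[]
for c in [(699,102),(720,163),(657,187)]:
    u=((c[0]+.5)/3.8-.5+110,(c[1]+.5)/3.8-.5+165);Y=onz("top",u,42);ps.append(Y);d=Y-K
    print("rim",Y.round(1),"r",np.hypot(*d[:2]).round(1),"ang",np.degrees(np.arctan2(d[1],d[0])).round(1),"scene mid",proj("scene",Y-[0,0,16]).round(1))
ps=np.array(ps); print("mid of opposite",((ps[0]+ps[2])/2).round(1), "4th well", (ps[0]+ps[2]-ps[1]).round(1))
# tongs mask picture for precise points
k=8
a=cv2.resize(im[203:245,185:275],None,fx=k,fy=k,interpolation=cv2.INTER_CUBIC)
cv2.imwrite("pics/tongs.png",a)
```

```text
spare [549.2 393.2  32. ] scene proj rim [272.1 162.6] mid [272.1 166.9] obs bb center ~ (272.1,164.6)
knob [509.5 229.5  76. ] scene mid [288.6 204. ] obs (289.2,204.2)
tri spare (array([548.35224585, 391.58365103,  26.63797975]), np.float64(0.19590068091261223)) knob (array([510.14905187, 229.1743617 ,  70.26209792]), np.float64(1.424165057118997))
rim [540.4 213.4  42. ] r 34.9 ang -27.5 scene mid [302.9 216.3]
rim [496.8 197.6  42. ] r 34.3 ang -111.6 scene mid [289.4 228.1]
rim [478.7 242.4  42. ] r 33.3 ang 157.2 scene mid [273.5 216.6]
mid of opposite [509.6 227.9  42. ] 4th well [522.3 258.3  42. ]
```

View pics/tongs.png

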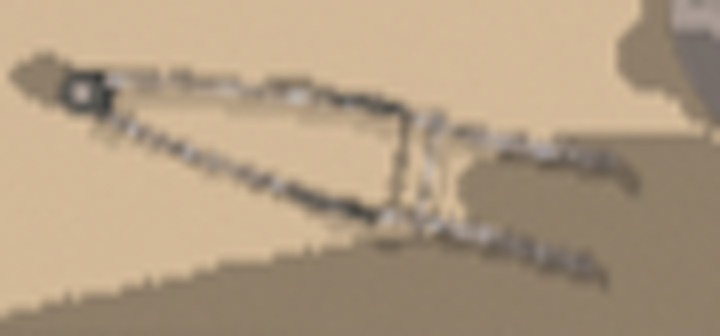

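Spare at (549,393), carrier axis at (509.6,228.5) and well radii about 34 mm, as specified. The empty well is at a world bearing of about 66°. Tongs in this crop: heel (85,92), tips (635,190) and (603,285), guide pin near x=430. Next I'll check the clearance to the furnace front.

Run:
```python
import cv2,numpy as np
t=cv2.imread("pics/top0.png");s=cv2.imread("pics/scene0.png")
a=cv2.resize(t[140:200,80:345],None,fx=3,fy=3,interpolation=cv2.INTER_CUBIC)
b=cv2.resize(s[20:225,220:380],None,fx=2,fy=2,interpolation=cv2.INTER_CUBIC)
c=np.zeros((600,800,3),np.uint8);c[:180,:795]=a;c[185:595,:320]=b[:410]
cv2.imwrite("pics/furn.png",c)
```

```text
(no output)
```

View pics/furn.png

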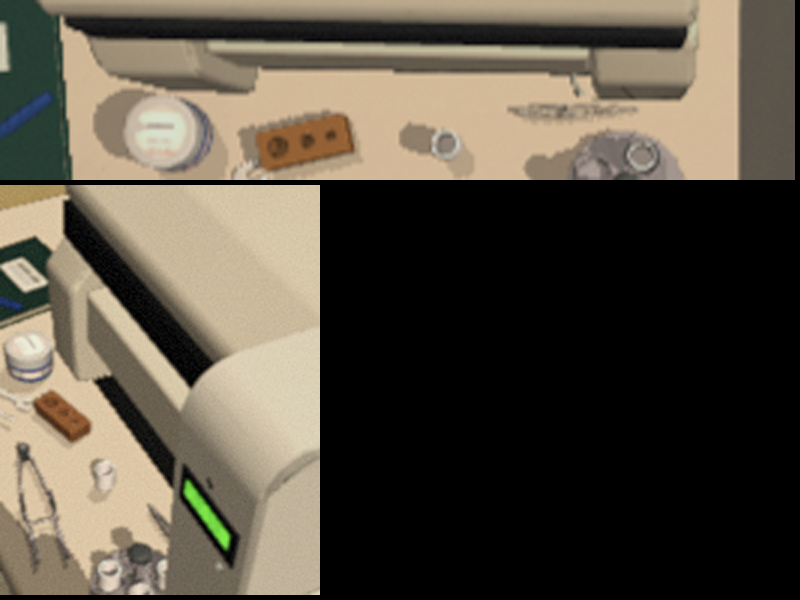

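Furnace right post: its foot front is at about top px row 172, so x≈597 in front of the carrier, and it spans y 160–260. A tangential grasp at the empty well would put the gripper body into that post. I'll first take the carrier by its knob, shift it about 45 mm toward the robot and turn the empty well to face +x. That is a millimetre-level lift.

```bash
cat >> h.py <<'E'
from scipy.spatial.transform import Rotation as Ro
def down(a,tilt=0,ax=(0,1,0)):
    """tool down, closing line at world angle a (deg); tilt (rad) about world axis ax"""
    y=np.array([np.cos(np.radians(a)),np.sin(np.radians(a)),0]);z=np.array([0,0,-1.])
    R=Ro.from_matrix(np.c_[np.cross(y,z),y,z]); R=Ro.from_rotvec(tilt*np.array(ax,float))*R
    return R.as_quat(scalar_first=True)
def st(m=""):
    s=sense();print(m,"t",round(s["time"],2),"p",np.round(s["position"],1),"F",np.round(s["force"],1),"ff",round(float(s["finger_force"]),1),"w",round(s["grip_width"]*88,2),"j",np.round(s["joint_positions"],2))
E
python3 - <<'E'
from h import *
g=lambda u,z:onz("top",((u[0]+.5)/8-.5+185,(u[1]+.5)/8-.5+203),z)
H=g((85,92),20);T=(g((635,190),12)+g((603,285),12))/2;Pl=(g((365,100),20)+g((340,203),20))/2
d=T-H;print("heel",H.round(1),"tips",T.round(1),"len",np.hypot(*d[:2]).round(1),"yaw",np.degrees(np.arctan2(d[1],d[0])).round(1),"plates",Pl.round(1),"by len",(H+d*95/186).round(1))
pw=g((365,100),20)-g((340,203),20);print("plate sep",np.hypot(*pw[:2]).round(1),"perp ang",np.degrees(np.arctan2(pw[1],pw[0])).round(1))
print("hood",onz("top",(228,155),250).round(),onz("top",(290,155),250).round())
for a in(-64.6,26):
    p=[380*np.cos(np.radians(a)),380*np.sin(np.radians(a)),560];print(a,solver.ik(p,down(a)))
for nm,p,o in[("knob",[509.6,228.5,77],down(90)),("knob2",[465,230,77],down(24)),("spare",[549,393,32],down(90,.12)),("spare",[549,393,32],down(90,-.12)),("tong",Pl*[1,1,0]+[0,0,18],down(-14)),("fin",[465,298,150],down(0))]:
    print(nm,np.round(solver.ik(p,o),2))
E
```

```text
heel [474.  486.1  20. ] tips [426.9 299.2  12. ] len 192.7 yaw -104.2 plates [455.1 392.1  20. ] by len [449.9 390.6  15.9]
plate sep 36.8 perp ang -12.2
hood [601. 364. 250.] [604. 228. 250.]
-64.6 [-1.19305600e+00 -3.31604019e-01  1.63113102e+00 -4.44089210e-16
  1.84206565e+00 -6.55732983e-02]
26 [ 3.88212307e-01 -3.31604019e-01  1.63113102e+00 -4.44089210e-16
  1.84206565e+00 -6.55732983e-02]
knob [ 0.38  0.22  2.01 -0.    0.91 -1.19]
knob2 [ 0.41  0.15  2.09 -0.    0.9  -0.01]
spare [ 0.55  0.52  1.69  0.07  1.03 -1.06]
spare [ 0.62  0.42  1.84 -0.1   0.78 -0.89]
tong [ 0.67  0.37  1.95 -0.    0.83  0.91]
fin [ 0.52  0.12  1.97 -0.    1.05  0.52]
```

Run:
```python
from h import *
a=-64.6;env.goto_joints(solver.ik([380*np.cos(np.radians(a)),380*np.sin(np.radians(a)),560],down(a)))
st("retract")
q=sense()["joint_positions"].copy();q[0]=.385;q[5]=-1.19;env.goto_joints(q);st("swung")
env.movep([480,228.5,300],down(90));st()
env.grip(52/88)
env.movep([509.6,228.5,140],down(90))
print(env.move_straight([509.6,228.5,78],v=80,force_limit=6));st("at knob")
```

```text
retract t 1.67 p [ 163.2 -343.8  558.5] F [ 0.2 -1.1  0.2] ff 0.0 w 88.07 j [-1.19 -0.33  1.63  0.    1.84 -0.07]
swung t 3.62 p [342.9 165.3 558.4] F [-0.2 -0.   0.6] ff 0.0 w 87.97 j [ 0.38 -0.33  1.63 -0.    1.84 -1.19]
 t 4.77 p [480.7 228.5 301.7] F [-0.6  0.5  0.2] ff 0.0 w 88.05 j [ 0.4  -0.04  1.85 -0.    1.33 -1.17]
False
at knob t 7.07 p [510.  228.6  78.2] F [ 0.1  0.  -0.1] ff 0.0 w 52.07 j [ 0.38  0.22  2.01 -0.    0.91 -1.19]
```

Run:
```python
from h import *
env.grip(22/88);st("gripped")
env.move_straight([510,228.5,82],v=30);st("lift")
env.move_straight([465,230,82],v=60)
env.move_straight([465,230,82],v=60,rotation=down(24));st("turned")
env.move_straight([465,230,77.5],v=30,force_limit=4);st("down")
env.grip(52/88);env.move_straight([465,230,160],v=120);env.movep([500,330,250],down(90,-.12));st("clear")
f=vision.grab_frame("top");cv2.imwrite("pics/top1.png",f[...,::-1])
cv2.imwrite("pics/t1c.png",cv2.resize(f[160:250,180:330,::-1],None,fx=5,fy=5,interpolation=cv2.INTER_CUBIC))
```

```text
gripped t 7.59 p [509.9 228.6  78.4] F [0.2 1.  2. ] ff 30.0 w 25.46 j [ 0.38  0.22  2.01 -0.    0.91 -1.19]
lift t 7.88 p [510.1 228.5  82.1] F [-0.2  0.  -0.9] ff 30.0 w 25.8 j [ 0.38  0.21  2.01  0.    0.92 -1.19]
turned t 10.07 p [465.2 230.   82. ] F [-0.4  0.2 -0.8] ff 30.0 w 25.93 j [ 0.41  0.14  2.09  0.    0.91 -0.01]
down t 10.29 p [465.9 230.3  78.4] F [-0.4  0.4  3.9] ff 30.0 w 25.9 j [ 0.41  0.15  2.09 -0.    0.9  -0.01]
clear t 12.6 p [499.3 329.4 248.5] F [-0.2  0.6  1. ] ff 0.0 w 51.88 j [ 0.58  0.06  1.85 -0.07  1.13 -0.96]
```

View pics/t1c.png

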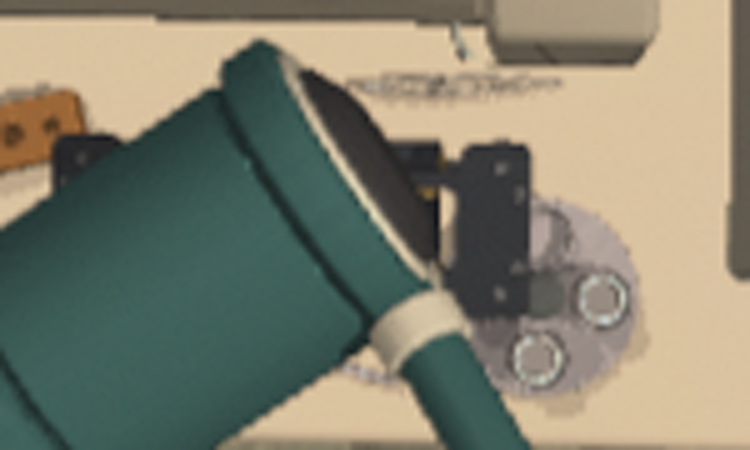

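Run:
```python
from h import *
u=lambda c:((c[0]+.5)/5-.5+180,(c[1]+.5)/5-.5+160)
K=onz("top",u((546,295)),76);print("knob",K.round(1))
for c in[(602,300),(537,358)]:
    Y=onz("top",u(c),42);d=Y-[465.5,230.2,42];print(Y.round(1),np.hypot(*d[:2]).round(1),np.degrees(np.arctan2(d[1],d[0])).round(1))
o=down(90,-.12)
env.movep([547,393,110],o)
print(env.move_straight([549,393,34],v=80,force_limit=5));st("at spare")
env.grip(20/88);st("grip")
env.move_straight([545,393,44],v=40);st("up")
f=vision.grab_frame("scene");cv2.imwrite("pics/s1.png",cv2.resize(f[90:260,200:350,::-1],None,fx=3.5,fy=3.5,interpolation=cv2.INTER_CUBIC))
```

```text
knob [465.8 225.5  76. ]
[464.  194.6  42. ] 35.6 -92.4
[431.8 229.4  42. ] 33.7 -178.6
False
at spare t 14.43 p [549.5 393.4  34.6] F [-0.  0.  0.] ff 0.0 w 51.59 j [ 0.62  0.42  1.84 -0.1   0.78 -0.89]
grip t 14.97 p [549.2 393.2  34.3] F [-0.4 -0.1  1.4] ff 30.0 w 24.0 j [ 0.62  0.42  1.84 -0.1   0.78 -0.89]
up t 15.38 p [545.1 393.2  44.5] F [-0.2  1.2 -0.1] ff 30.0 w 24.08 j [ 0.62  0.4   1.85 -0.1   0.8  -0.88]
```

View pics/s1.png

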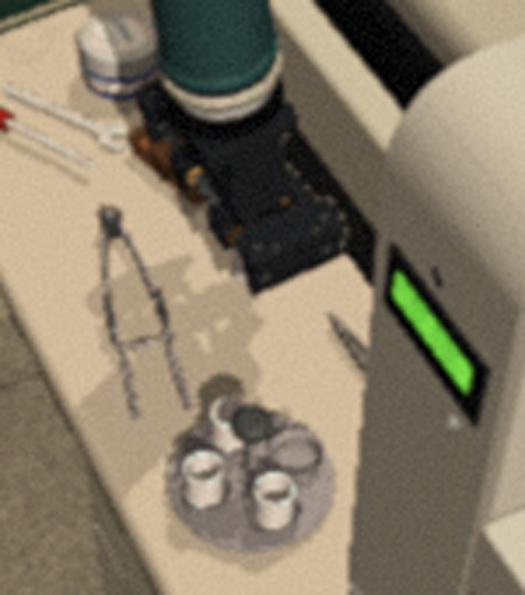

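The spare is held: its width reads 24.0, a −2 mm pad-squash bias that the 28 mm knob shows too. The empty collar is visible at crop (295,450), facing +x. I'll check its centre, then place.

Run:
```python
from h import *
o=down(90,-.12)
print("empty mouth scene",onz("scene",(200+295.5/3.5-.5,90+450.5/3.5-.5),20).round(1))
env.move_straight([545,393,110],v=100)
env.move_straight([470,400,110],v=120)
env.hold(.2)
f=vision.grab_frame("top");cv2.imwrite("pics/t2c.png",cv2.resize(f[170:245,250:330,::-1],None,fx=7,fy=7,interpolation=cv2.INTER_CUBIC))
st()
```

```text
empty mouth scene [500.5 231.5  20. ]
 t 17.27 p [470.7 399.9 110.1] F [ 0.1  0.5 -0.5] ff 30.0 w 24.44 j [ 0.71  0.23  1.93 -0.1   0.89 -0.81]
```

View pics/t2c.png

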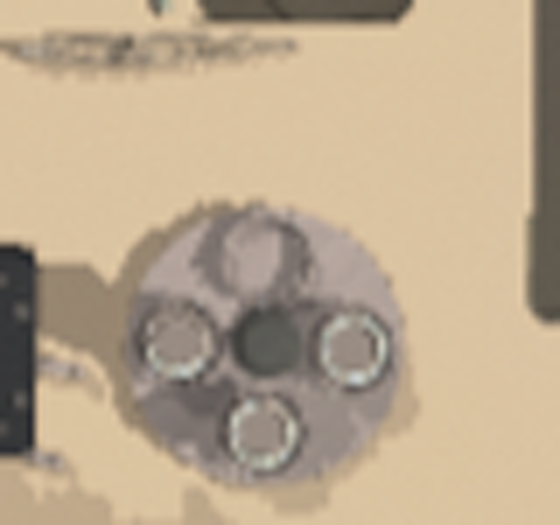

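The top crop shows rims at (180,341), (355,349) and (263,432), the knob at (268,341) and the empty collar at (257,257). I'll take the well from the rims (centre plus opposite) and place the spare there.

Run:
```python
from h import *
u=lambda c:((c[0]+.5)/7-.5+250,(c[1]+.5)/7-.5+170)
A,B,C=[onz("top",u(c),42) for c in((180,341),(355,349),(263,432))]
print(A.round(1),B.round(1),C.round(1),"centre",((A+B)/2).round(1),"sep",np.hypot(*(A-B)[:2]).round(1))
W=A+B-C;E=onz("top",u((257,257)),20);print("well from rims",W.round(1),"collar",E.round(1))
ax=(A+B)/2-C;W2=(A+B)/2+34*ax/np.hypot(*ax[:2]);w=(W2+E)/2;print(W2.round(1),"use",w.round(1))
assert np.hypot(*(W2-E)[:2])<5
o=down(90,-.12)
env.movep([w[0],w[1],110],o)
env.move_straight([w[0],w[1],56],v=60);st("above")
print(env.move_straight([w[0],w[1],44.6],v=20,force_limit=3));st("down")
f=vision.grab_frame("scene");cv2.imwrite("pics/s2.png",f[...,::-1])
```

```text
[466.3 261.9  42. ] [464.5 193.8  42. ] [431.6 229.   42. ] centre [465.4 227.9  42. ] sep 68.1
well from rims [499.2 226.8  42. ] collar [500.5 232.5  20. ]
[499.4 226.8  42. ] use [499.9 229.6  31. ]Traceback (most recent call last):
  File "<stdin>", line 7, in <module>
AssertionError
```

Run:
```python
from h import *
us=lambda c:(200+(c[0]+.5)/3.5-.5,90+(c[1]+.5)/3.5-.5)
for c in((204,466),(275,488)): print("scene rim",onz("scene",us(c),42).round(1))
print("scene knob top",onz("scene",us((250,421)),76).round(1))
im=cv2.imread("pics/t2c.png");g=cv2.medianBlur(cv2.cvtColor(im,cv2.COLOR_BGR2GRAY),9)
u=lambda c:((c[0]+.5)/7-.5+250,(c[1]+.5)/7-.5+170)
def best(c,r0,r1,z,nm):
    x,y=c;k=60;s=g[y-k:y+k,x-k:x+k]
    h=cv2.HoughCircles(s,cv2.HOUGH_GRADIENT,1.5,15,param1=60,param2=12,minRadius=r0,maxRadius=r1)
    for q in (h[0][:3] if h is not None else []): print(nm,q.round(1),onz("top",u((q[0]+x-k,q[1]+y-k)),z).round(1))
best((257,257),36,58,20,"empty")
for c in((180,341),(355,349),(263,432)): best(c,28,40,42,"rim")
best((268,341),30,44,76,"knob")
best_all=cv2.HoughCircles(g,cv2.HOUGH_GRADIENT,1.5,50,param1=60,param2=15,minRadius=130,maxRadius=160)
if best_all is not None:
    for q in best_all[0][:3]: print("disk",q.round(1),onz("top",u(q[:2]),6).round(1))
```

```text
scene rim [434.4 231.8  42. ]
scene rim [467.6 196.6  42. ]
scene knob top [465.3 228.3  76. ]
empty [56.2 63.8 55.5] [499.  233.9  20. ]
empty [72.8 60.8 41. ] [500.3 227.4  20. ]
empty [26.2 57.8 55.5] [501.1 245.9  20. ]
rim [62.2 59.2 39.1] [466.6 261.1  42. ]
rim [74.2 68.2 37.4] [463.2 256.3  42. ]
rim [48.8 50.2 35.8] [470.  266.4  42. ]
rim [53.2 56.2 29.2] [465.9 196.5  42. ]
rim [62.2 68.2 35.8] [461.3 192.9  42. ]
rim [60.8 42.8 29. ] [471.2 193.7  42. ]
rim [53.2 59.2 39.1] [431.8 231.6  42. ]
rim [66.8 72.8 30.7] [426.7 226.3  42. ]
rim [62.2 47.2 34.2] [436.5 228.2  42. ]
knob [57.8 62.2 34.6] [465.7 228.9  76. ]
knob [ 2.2 14.2 38. ] [483.3 250.1  76. ]
knob [39.8 95.2 33. ] [453.2 235.4  76. ]
disk [237.8 335.2 136.9] [469.4 239.6   6. ]
disk [185.2 333.8 149.2] [469.6 260.7   6. ]
disk [380.2 183.8 152.5] [531.6 183.3   6. ]
```

Run:
```python
from h import *
o=down(90,-.12);w=(500,229)
env.movep([w[0],w[1],110],o)
env.move_straight([w[0],w[1],58],v=80);env.hold(.2);st("above")
print(env.move_straight([w[0],w[1],44.3],v=20,force_limit=2.5));st("down")
```

```text
above t 18.99 p [500.6 229.2  58.8] F [ 0.8 -0.1  0.6] ff 30.0 w 24.3 j [ 0.41  0.17  2.11 -0.07  0.74 -1.11]
True
down t 19.66 p [499.7 228.8  44.2] F [-0.6 -0.5  3.7] ff 30.0 w 23.99 j [ 0.41  0.2   2.12 -0.07  0.72 -1.11]
```

Run:
```python
from h import *
env.grip(34/88);env.hold(.1);env.move_straight([500,229,110],v=60);st("up")
env.movep([440,420,160],down(-14));env.hold(.1);st()
f=vision.grab_frame("top");g=vision.grab_frame("scene")
cv2.imwrite("pics/top3.png",f[...,::-1])
a=cv2.resize(f[165:250,180:330,::-1],None,fx=5,fy=5,interpolation=cv2.INTER_CUBIC)[:,:700]
b=cv2.resize(g[140:260,200:340,::-1],None,fx=1.4,fy=1.4,interpolation=cv2.INTER_CUBIC)
c=np.zeros((600,700,3),np.uint8);c[:425]=a;c[428:428+b.shape[0],:b.shape[1]]=b
cv2.imwrite("pics/c3.png",c)
```

```text
up t 21.38 p [499.6 228.8 109.4] F [ 0.4 -0.3 -0.7] ff 0.0 w 33.75 j [ 0.41  0.1   2.08 -0.06  0.85 -1.12]
 t 23.28 p [440.1 419.6 159.8] F [-0.4 -0.3  0.6] ff 0.0 w 34.13 j [ 0.72  0.21  1.85 -0.    1.08  0.97]
```

View pics/c3.png

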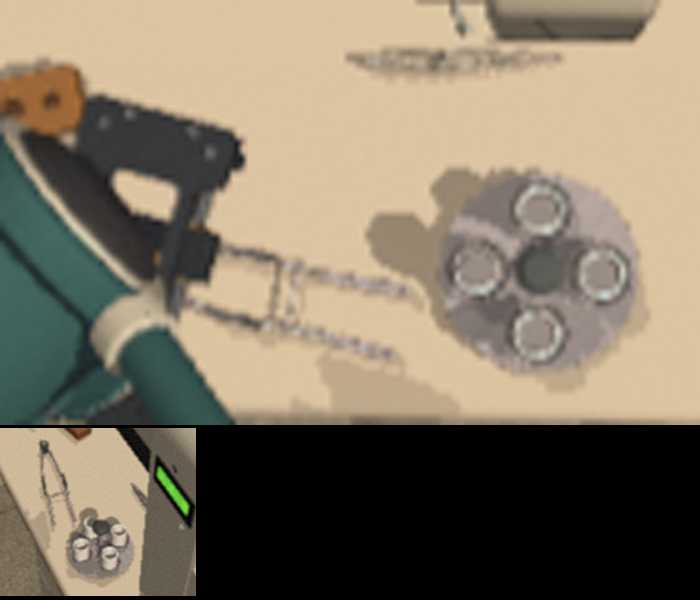

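All four cups are seated: rims at crop (541,211), (478,269), (602,274) and (537,335). Tongs undisturbed, with tips at (410,290) and (395,355). Next I'll grip the tongs.

Run:
```python
from h import *
u=lambda c:((c[0]+.5)/5-.5+180,(c[1]+.5)/5-.5+165)
r=np.array([onz("top",u(c),42) for c in((541,211),(478,269),(602,274),(537,335))]);print("carrier centre",r.mean(0).round(1))
print("tips",onz("top",u((410,290)),12).round(1),onz("top",u((395,355)),12).round(1))
o=down(-13.5);env.grip(64/88)
env.movep([452.5,391.4,80],o)
print(env.move_straight([452.5,391.4,16.5],v=60,force_limit=5));st("at plates")
for w in(44,40,36,33.5,32):
    env.grip(w/88);env.hold(.15);st(str(w))
```

```text
carrier centre [464.9 228.6  42. ]
tips [453.8 300.7  12. ] [417.3 308.3  12. ]
False
at plates t 25.63 p [452.9 391.7  17. ] F [ 0.2 -0.4  0.5] ff 0.0 w 63.98 j [0.67 0.37 1.95 0.   0.82 0.91]
44 t 26.27 p [452.6 391.5  16.6] F [0.4 0.  0.5] ff 0.3 w 44.01 j [0.67 0.37 1.95 0.   0.82 0.91]
40 t 26.69 p [452.5 391.4  16.6] F [ 0.8 -0.5  1.4] ff 3.5 w 40.04 j [ 0.67  0.37  1.95 -0.    0.82  0.91]
36 t 27.12 p [452.5 391.4  16.6] F [ 0.  -0.5  3.1] ff 8.5 w 35.89 j [0.67 0.37 1.95 0.   0.82 0.91]
33.5 t 27.52 p [452.5 391.5  16.6] F [-0.4 -0.4  3. ] ff 12.2 w 33.73 j [0.67 0.37 1.95 0.   0.82 0.91]
32 t 27.89 p [452.6 391.5  16.6] F [-0.7 -0.   3.2] ff 14.5 w 32.05 j [0.67 0.37 1.95 0.   0.82 0.91]
```

Run:
```python
from h import *
o=down(-13.5)
env.move_straight([452.5,391.4,60],v=60);st("lift")
env.movep([452.5,391.4,560],o);env.hold(.3);st("high")
f=vision.grab_frame("top");cv2.imwrite("pics/top4.png",f[...,::-1])
c=proj("top",[435,325,556]).astype(int);print(c)
x,y=c[0]-50,c[1]-40
cv2.imwrite("pics/c4.png",cv2.resize(f[y:y+80,x:x+100,::-1],None,fx=7,fy=7,interpolation=cv2.INTER_CUBIC))
```

```text
lift t 28.77 p [452.3 391.2  59.8] F [ 0.2  0.1 -1. ] ff 13.8 w 32.56 j [ 0.67  0.31  1.93 -0.    0.9   0.91]
high t 30.88 p [452.6 391.4 559.2] F [ 0.4 -0.5 -0.9] ff 13.8 w 32.06 j [ 0.67  0.09  1.26 -0.    1.79  0.91]
[220 235]
```

View pics/c4.png

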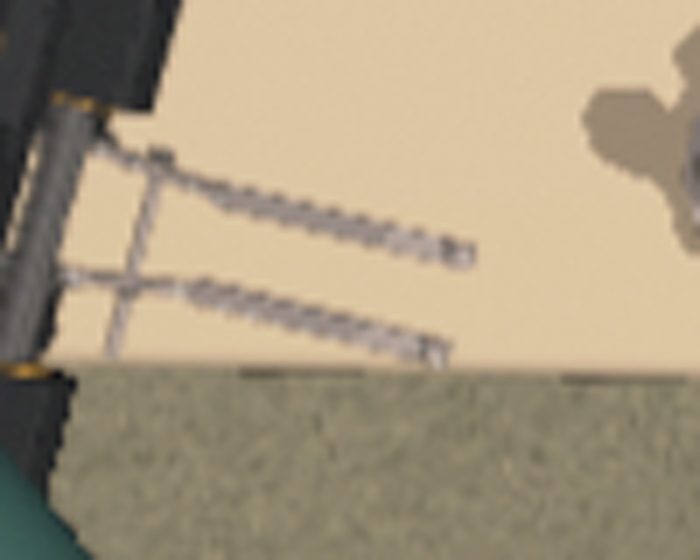

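The held tongs show the two bars at (215,190)–(465,255) and (190,290)–(440,352), near parallel. I'll fit lines to get the gap, pose and any pitch.

```bash
cat > bars.py <<'E'
from h import *
def bars(img,org,zb,R0=(175,180,480,370)):
    """img: 7x crop (BGR); fit the two bars; z of bars zb"""
    x0,y0,x1,y1=R0
    lab=cv2.cvtColor(img,cv2.COLOR_BGR2LAB).astype(float)
    m=(lab[...,2]<139)&(np.indices(img.shape[:2])[0]<362)
    k=np.zeros(m.shape,bool);k[y0:y1,x0:x1]=1;m&=k
    n,l,s,c=cv2.connectedComponentsWithStats(m.astype(np.uint8))
    out=[]
    for i in sorted(np.argsort(-s[1:,4])[:2]+1,key=lambda i:c[i][1]):
        v,u=np.nonzero(l==i)
        X=np.array([onz("top",((a+.5)/7-.5+org[0],(b+.5)/7-.5+org[1]),zb)[:2] for a,b in zip(u[::3],v[::3])])
        mu=X.mean(0);_,_,V=np.linalg.svd(X-mu,full_matrices=False);d=V[0]*(-1 if V[0][1]>0 else 1)
        t=(X-mu)@d;p=(X-mu)@np.array([-d[1],d[0]])
        out.append((mu,d,np.percentile(t,99.5),np.median([np.ptp(p[(t>a)&(t<a+4)]) for a in range(-15,12,3)])))
    return out
E
python3 - <<'E'
from bars import *
b=bars(cv2.imread("pics/c4.png"),(170,195),552.6)
for mu,d,t,w in b: print(mu.round(1),"yaw",np.degrees(np.arctan2(d[1],d[0])).round(2),"end",(mu+d*t).round(1),"width",w.round(2))
(m1,d1,t1,_),(m2,d2,t2,_)=b
d=d1+d2;d/=np.linalg.norm(d);n=np.array([-d[1],d[0]])
e=(m1+d1*t1+m2+d2*t2)/2
def at(m,dd,q): return m+dd*((q-m)@d)/(dd@d)
for back in(11,23,40):
    q=e-d*back;print("sep at x=",91-back,(abs((at(m1,d1,q)-at(m2,d2,q))@n)).round(2),"mid",((at(m1,d1,q)+at(m2,d2,q))/2).round(1))
print("axis yaw",np.degrees(np.arctan2(d[1],d[0])).round(2),"origin x offset est",(e-91*d).round(1),"vs TCP 452.6 391.4")
E
```

```text
[448.  330.8] yaw -103.07 end [441.6 303.3] width 4.31
[428.5 334.1] yaw -102.95 end [422.5 307.9] width 4.45
sep at x= 80 19.67 mid [434.5 316.3]
sep at x= 68 19.7 mid [437.2 328. ]
sep at x= 51 19.73 mid [441.1 344.6]
axis yaw -103.01 origin x offset est [452.5 394.3] vs TCP 452.6 391.4
```

Bars are parallel to 0.1° with a gap of about 14.5 mm, and the axis is centred on the jaws to 0.7 mm. Now I'll insert at mid-height between the cup tops and the knob, with force guards.

Run:
```python
from h import *
o=down(-.5);x=466.0
env.movep([x,375,200],o);st("pre")
env.move_straight([x,375,59.8],v=100);env.hold(.2);st("low")
print(env.move_straight([x,291.5,59.8],v=40,force_limit=2.5));st("in")
```

```text
pre t 32.28 p [467.2 376.  202. ] F [ 0.3  0.  -0.8] ff 13.8 w 32.12 j [0.64 0.16 1.83 0.   1.15 0.64]
low t 34.03 p [466.3 375.3  60.4] F [ 0.8 -0.  -1. ] ff 13.8 w 32.37 j [0.64 0.31 1.93 0.   0.9  0.64]
False
in t 36.27 p [466.  291.7  59.8] F [-0.7 -0.1 -0.3] ff 13.8 w 32.36 j [0.51 0.23 2.04 0.   0.87 0.52]
```

Run:
```python
from h import *
def fz(m):
    a=[]
    for _ in range(8): env.hold(.05);a.append(sense()["force"])
    print(m,"meanF",np.mean(a,0).round(2))
fz("before");env.move_straight([466,291.5,66],v=20);fz("66")
env.move_straight([466,291.5,78],v=15);fz("78");st()
f=vision.grab_frame("top");cv2.imwrite("pics/top5.png",f[...,::-1])
```

```text
before meanF [-0.13  0.06 -0.74]
66 meanF [ 0.09  0.1  -0.88]
78 meanF [ 0.23 -0.11 -2.03]
 t 38.88 p [466.  291.5  78. ] F [-0.   0.2 -2.4] ff 13.8 w 32.12 j [0.51 0.2  2.03 0.   0.91 0.52]
```

The wrist now carries the carrier's full 1.15 N, so I'll lift to about 9 cm.

Run:
```python
from h import *
env.move_straight([466,291.5,164],v=35);env.hold(1.0);st("up")
F=np.mean([(env.hold(.05),sense()["force"])[1] for _ in range(8)],0);print(F.round(2))
g=[vision.grab_frame(n) for n in("top","scene")]
# knob: dark neutral blob near the expected place in each view
us=[]
for n,f in zip(("top","scene"),g):
    cv2.imwrite(f"pics/{n}6.png",f[...,::-1]);c=proj(n,[465.5,229,90+76]);x,y=(c-13).astype(int);k=8
    s=cv2.resize(f[y:y+26,x:x+26],None,fx=k,fy=k,interpolation=cv2.INTER_CUBIC);v=s.max(2)
    m=((v<100)*1).astype(np.uint8);q,l,st_,ce=cv2.connectedComponentsWithStats(m)
    for i in np.argsort(-st_[1:,4])[:2]+1: print(n,"exp",c.round(1),"blob",((ce[i]+.5)/k-.5+[x,y]).round(1),"bb",(st_[i,2:4]/k).round(1),"area",(st_[i,4]/k/k).round(1))
```

```text
up t 42.53 p [466.  291.5 164. ] F [ 0.3  0.2 -1.3] ff 13.8 w 31.66 j [ 0.51  0.1   1.97 -0.    1.07  0.52]
[-0.04 -0.33 -1.45]
top exp [287.8 218.3] blob [280.4 216.8] bb [19.2 26. ] area 310.7
top exp [287.8 218.3] blob [294.2 228. ] bb [12.5  6. ] area 56.0
scene exp [271.1 182.7] blob [270.6 182.5] bb [22.  16.8] area 159.3
scene exp [271.1 182.7] blob [278.2 191.8] bb [4.5 6.1] area 17.8
```

Run:
```python
from h import *
f=cv2.imread("pics/scene6.png");hsv=cv2.cvtColor(f,cv2.COLOR_BGR2HSV)
m=((hsv[...,1]<45)&(hsv[...,2]>170)).astype(np.uint8)[140:250,230:340]
n,l,s,c=cv2.connectedComponentsWithStats(m)
for i in range(1,n):
    if s[i,4]>15: print("white",s[i,0]+230,s[i,1]+140,s[i,2:5],"c",(c[i]+[230,140]).round(1))
for z in(0,90):
    for a in(-1.5,88.5,178.5,268.5):
        w=[465.5+34*np.cos(np.radians(a)),229+34*np.sin(np.radians(a)),z+26];print(z,a,"cup mid expected",proj("scene",w).round(1))
S=[]
for _ in range(12): env.hold(.03);S.append(sense()["force"][2])
st();print(np.mean(S).round(2),np.std(S).round(2))
```

```text
white 282 182 [ 11  17 107] c [286.6 189.4]
white 262 187 [ 6  7 22] c [264.1 190.2]
white 252 193 [12  6 44] c [256.6 195.2]
white 253 198 [10 12 67] c [257.6 204.2]
white 273 199 [ 13  17 119] c [279.  206.4]
0 -1.5 cup mid expected [284.3 217.9]
0 88.5 cup mid expected [264.9 212.1]
0 178.5 cup mid expected [257.3 228. ]
0 268.5 cup mid expected [277.2 234.1]
90 -1.5 cup mid expected [285.5 193.1]
90 88.5 cup mid expected [264.5 187.1]
90 178.5 cup mid expected [256.3 203.5]
90 268.5 cup mid expected [277.9 209.9]
 t 43.43 p [466.  291.5 164. ] F [ 0.6 -0.4 -2.5] ff 13.8 w 31.82 j [0.51 0.1  1.97 0.   1.07 0.52]
-1.77 0.75
```

```bash
python3 -c "
from h import *
print(env.sign_off());st()"
```

```text
the job is handed in; nothing more can be done
None
the job is handed in; nothing more can be done
```

The job is handed in, and no verdict came back. At hand-in the full carrier hung level on the tongs about 9 cm up, with all four crucibles seated and the tip gap measured at about 14.5 mm before the lift; I had moved the carrier about 45 mm toward the robot and turned it 66°, so the gripper would clear the furnace post.

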